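# Each shrimp tank gets its own feeding dish

## Robot

A 7-joint arm with a two-finger parallel gripper is mounted at the origin on the work surface. World frame = base frame: x ahead of the robot, y to its left, z up, the work surface at z = 0. Lengths are in m, angles in rad, forces in N, time in s.
With the tool pointing down it reaches from about 0.425 to 0.925 m from the base axis. Payload 6.8 kg.
Tool frame: the origin (TCP) lies on the centre line of the jaws, within the pads' length; the fingertips stand 25 mm ahead of it and the grasp point (between the pads) lies 6 mm ahead of it (arm.nose_length is the z of the fingertips in the tool frame, in m); z points along the fingers, y is the line along which they close (so a half turn about z gives the same grasp; the last joint's range is limited). The gripper opens to 88 mm and grips with 3 to 60 N. Pads are 20 mm wide; open, the fingers measure 115 mm over their backs; the gripper's body (75 mm by 178 mm) begins 61 mm behind the grasp point.
Start: joints at [-1.289, 0.477, 0.022, 1.555, -0.011, 1.109, -0.083], TCP at [0.257, 0.624, 0.248] pointing down, gripper open.
Joint ranges: [-2.96, 2.96], [-0.34, 2.1], [-1.41, 1.46], [0.24, 2.44], [-1.37, 4.51], [0.17, 1.92], [-2.96, 2.96]. Speed limits (rad/s): [2.39, 2.39, 3.14, 3.14, 3.14, 3.14, 3.14].

## Interface

Orientations are given as a unit quaternion [x, y, z, w].
In Python, from station import arm gives the robot as it stands. The module is installed in compiled form; this text tells all that it offers.
- The arm moves only by the shell command python3 -m jog 'ROWS' [OPENING]. ROWS is JSON, a list of rows, each an object with "dp": the shift along the tool's x, y, z in m, a list of three; "twist": the turn, a rotation vector about the tool's x, y, z in rad, a list of three. A call has 1 to 12 rows; each row shifts and turns the commanded pose from where the row before left it, along the tool's axes as they then stand; what a row does not reach is not made up. A row lasts 1/10 s, in which the tool goes at most 50 mm and 8.59 degrees, less where a joint would pass 70% of its speed; a pose out of reach is approached as far as the arm can. A call with a gripper value outside its range is refused whole. OPENING is the closure, from -1 (fully open) to 1 (shut), set as the call begins (- or left out, the last holds). The fingers move at their own pace and stop on an object; the grip force is fixed at half the most. Time passes only in rows, so rows that do not move let the fingers close. It gives the time, the measured TCP pose, the force, the opening and the grip force at its end, in the units of the state.
- arm.get_obs(): the state, without advancing time (a new reading comes with each control period).
- arm.camera(name): name is "side" or "top" or "wrist"; returns a dict with "frame" (400x640x3 uint8, red, green, blue), "depth" (400x640 float32, m along the optical axis (not along the pixel's ray), 0 where there is no reading), "intrinsics" (3x3 intrinsics, pixels), "world_from_camera" (4x4, takes a point from camera to world coordinates); the wrist camera has in their place "T_tool_cam" (4x4, takes a point from camera to tool coordinates, whose origin is the TCP and whose axes are the flange's). Camera axes: x right, y up, looking along -z (the intrinsics and any distortion apply to the point x, -y, -z); pixel columns grow to the right and rows downward; lengths in m; the calibration is good to about 2 mm. A picture is of the moment at which its call begins: read the wrist's pose just before it.
- arm.sign_off(): hands the job in; it is judged then, once.
Trained networks look in a picture, given as the dict that the camera call returned (one of the last four; its "shot" number tells which), for a name from the list of things; names that differ only in an ending like _2 or _b are one class to them, and where a whole thing is asked for, a point or a joint stands for the part that bears it (a point fixed in the world has none). Each returns a list of dicts, best first, with "conf" (0 to 1); they miss things now and then, are a little off and sometimes report something else, mostly with a low value. They report only what shows in the picture. A call takes as long as a camera call. They do not tell look-alikes from the thing itself.
- arm.spot_in(picture, label): "centre" ([column, row] in pixels, amid what is visible of it).
- arm.silhouettes(picture, label): "mask" (400x640 bool, what is visible of it) and "centre" ([column, row] in pixels, amid what is visible of it).
- arm.spot_point(picture, label): "centre" ([column, row] in pixels: a listed point, or the origin of a listed thing).
The state is a dict: "time_s": time; "q": joint angles; "joint_velocities": joint speeds; "tau": joint torques, N m; "eef_pos": TCP position; "tcp_rot": TCP orientation; "wrist_force": force on the tool from outside, world axes, zero at the start; "ft_torque": the same for the moment, N m; "gripper_width": finger opening in m; "grip_force": force on a finger pad.
Only numpy, scipy, OpenCV 4.12 (cv2) and the standard library are available. Lean on these libraries where they do the work, as an engineer would, in place of code of your own. Each camera call takes 0.05 s, during which the arm holds its last target. There are 200 camera calls.

## Task

Furnish the four dry shrimp tanks before they are filled: lift the green, blue, yellow and red feeding dishes one by one by their stems and stand each upright and flat on the bare floor of the tank on the mat of its own colour, in front of the sponge filter. Every shrimp line keeps to its own dish, so do not lower a dish into another colour's tank; set the dishes down gently without dropping or toppling any, and leave the white spare dish and the round ceramic hide standing where they are.

Things in the scene. Friction and masses are not known exactly. Their poses are not given: they have to be found in the camera images.
- dish_green: Loose green plastic feeding dish: round, 62 mm across, 12 mm high, flat weighted foot 56 mm across. From its middle a glass stem 9 mm thick rises straight up; its top 40 mm (100 to 140 mm above the underside) wear a green grip sleeve 12 mm thick: hold it there. 140 mm high in all, about 110 g. Origin: centre of the underside; z up the stem. Stands on a plank, top 20 mm above the work surface.
- dish_blue: Blue feeding dish with a blue sleeve on its glass stem, otherwise the same as the green one.
- dish_yellow: Yellow feeding dish with a yellow sleeve on its glass stem, otherwise the same as the green one.
- dish_red: Red feeding dish with a red sleeve on its glass stem, otherwise the same as the green one.
- dish_white: White spare feeding dish with a white sleeve, otherwise the same as the green one. No tank here belongs to it; it stays where it stands.
- tank_green: Fixed, dry, open-topped glass tank on a GREEN mat (154 x 124 x 6 mm, seen all round and through the floor), green clips on its rim. 140 mm (own x) by 110 mm (own y). Origin: centre of the mat's underside, on the plank. Inner floor at z = 10 mm, rim at z = 96 mm, glass 4 mm. A black sponge filter, 40 mm across, stands at own x = +42 mm; bare floor: x -66 to +22, y -51 to +51, middle x = -22, y = 0.
- tank_blue: The same tank with its sponge filter (top of its tube at about z = 95 mm) at the same place, on a BLUE mat and with blue clips. Each tank stands turned up to 0.22 rad about the vertical.
- tank_yellow: The same tank with its sponge filter (top of its tube at about z = 95 mm) at the same place, on a YELLOW mat and with yellow clips. Each tank stands turned up to 0.22 rad about the vertical.
- tank_red: The same tank with its sponge filter (top of its tube at about z = 95 mm) at the same place, on a RED mat and with red clips. Each tank stands turned up to 0.22 rad about the vertical.
- hide: Round terracotta-coloured ceramic shrimp hide: a dome 58 mm across and 42 mm high with a dark round entrance, loose on the plank among the dishes. Origin: centre of its underside. It stays where it stands.
Things that resemble listed ones, but are neither listed nor needed, are in the scene too. Several things have the shape of the dish_green; the one meant has the colours described above. Of the things like the dish_red, leave any that is pink; of the rest the smaller one is meant.

How it is judged:
By the outcome, as a careful person would: the job done as asked, in the order asked, and still so for the second after the job is handed in, with the robot touching nothing.
It also fails if it takes over 104 s, if anything falls off the work surface, if the arm or the gripper's body presses on something with over 40 N, if the wrist force passes 120 N, or if a joint passes its speed limit or range.

## Working session

There is one attempt and no reset: what is moved stays moved. The work goes in short steps, Python scripts to look and compute and a shell command to move; the robot and the scene stay as the last step left them, time stands still between calls to the robot, and variables do not carry over. Pictures are saved under pics/ and viewed, at most 14 in all, crops included, and the job is handed in when it is done.

```bash
mkdir -p pics; python3 - <<'E'
from station import arm
import cv2,numpy as np
o=arm.get_obs();print({k:np.round(v,3).tolist() for k,v in o.items()})
for n in ("top","side"):
    p=arm.camera(n);cv2.imwrite(f"pics/{n}0.png",p["frame"][:,:,::-1])
    print(n,np.round(p["intrinsics"],1).tolist(),np.round(p["world_from_camera"],3).tolist(),[k for k in p])
    for l in ["dish_green","dish_blue","dish_yellow","dish_red","dish_white","tank_green","tank_blue","tank_yellow","tank_red","hide"]:
        print(l,[(np.round(d["centre"]).tolist(),round(d["conf"],2)) for d in arm.spot_point(p,l)])
p=arm.camera("wrist");cv2.imwrite("pics/wrist0.png",p["frame"][:,:,::-1]);print(np.round(p["T_tool_cam"],3).tolist(),p["intrinsics"].tolist())
E
```

```text
{'time_s': 0.0, 'q': [-1.289, 0.478, 0.022, 1.556, -0.011, 1.109, -0.083], 'joint_velocities': [-0.001, 0.001, -0.0, -0.001, -0.001, -0.001, -0.001], 'tau': [-0.0, -58.284, 1.535, -27.262, -0.054, 0.017, 0.0], 'eef_pos': [0.256, 0.624, 0.247], 'tcp_rot': [0.194, 0.981, -0.001, -0.0], 'wrist_force': [-0.553, -0.733, -0.45], 'ft_torque': [-0.005, -0.039, 0.022], 'grip_force': 0.0, 'gripper_width': 0.088}
top [[402.4, 0.0, 323.0], [0.0, 402.4, 202.3], [0.0, 0.0, 1.0]] [[-0.029, 0.996, -0.079, 0.331], [-0.999, -0.03, -0.017, -0.012], [-0.019, 0.078, 0.997, 1.1], [0.0, 0.0, 0.0, 1.0]] ['frame', 'depth', 'intrinsics', 'world_from_camera', 'shot']
dish_green [([395.0, 198.0], 0.96), ([480.0, 258.0], 0.8), ([433.0, 261.0], 0.62)]
dish_blue [([310.0, 194.0], 0.69)]
dish_yellow [([348.0, 189.0], 0.7)]
dish_red [([230.0, 281.0], 0.79), ([257.0, 195.0], 0.66), ([190.0, 262.0], 0.65)]
dish_white [([203.0, 186.0], 0.62), ([310.0, 193.0], 0.37)]
tank_green [([226.0, 126.0], 0.7), ([256.0, 197.0], 0.47)]
tank_blue [([353.0, 116.0], 0.68)]
tank_yellow [([289.0, 120.0], 0.96)]
tank_red [([417.0, 128.0
[... 297 characters left out ...]
321.0, 327.0], 0.88), ([364.0, 261.0], 0.73), ([360.0, 362.0], 0.68), ([402.0, 286.0], 0.49)]
dish_blue [([318.0, 209.0], 0.75)]
dish_yellow [([339.0, 230.0], 0.61)]
dish_red [([289.0, 191.0], 0.82), ([207.0, 200.0], 0.61)]
dish_white [([274.0, 164.0], 0.85)]
tank_green [([326.0, 156.0], 0.93)]
tank_blue [([406.0, 213.0], 0.78), ([288.0, 186.0], 0.62)]
tank_yellow [([366.0, 185.0], 0.63), ([329.0, 158.0], 0.51)]
tank_red [([444.0, 250.0], 0.86)]
hide [([403.0, 287.0], 0.66)]
[[0.001, 0.964, 0.267, 0.073], [1.0, -0.0, -0.001, 0.0], [-0.001, 0.267, -0.964, -0.138], [0.0, 0.0, 0.0, 1.0]] [[354.2718732822265, 0.0, 322.1073205574657], [0.0, 354.2718732822265, 203.71960610106868], [0.0, 0.0, 1.0]]
```

View pics/top0.png

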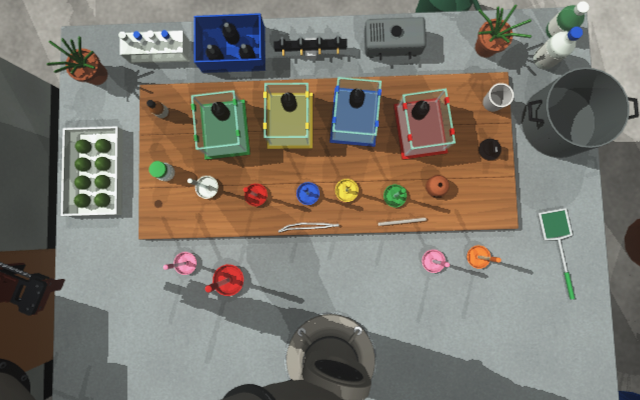

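View pics/side0.png

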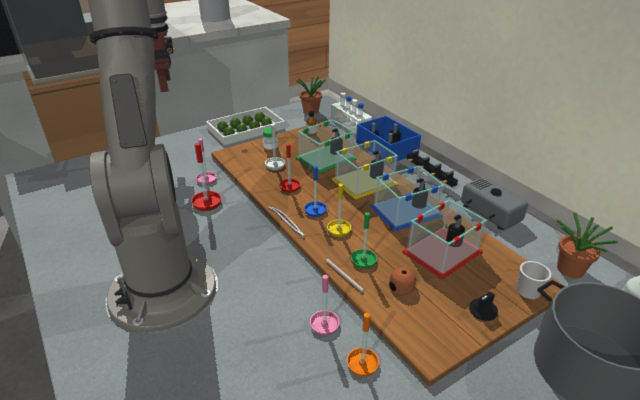

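The pictures show the following.

- **Dish row on the plank (top view):** white (206,187), red (257,195), blue (309,194), yellow (346,190), green (396,197), hide (437,187).
- **Tanks (top view):** green (220,125), yellow (289,115), blue (356,112), red (425,123). Their sponge filters are on the far side (+x).
- **Look-alikes:**
  - For red: the large red dish (229,281) and the pink dishes (186,264) and (434,261).
  - For green: the orange dish (480,258), the green-topped jar (160,172) and the green net (555,225).
- **Choice:** green (396,197), blue (309,194), yellow (346,190) and the smaller red (257,195), all on the plank.

```bash
cat > h.py <<'E'
from station import arm
import numpy as np,cv2
COL={"green":(45,85),"blue":(100,125),"yellow":(22,35),"red":(-6,6)}
def rays(p,uv,W=None):
    K=p["intrinsics"];W=p["world_from_camera"] if W is None else W
    uv=np.atleast_2d(uv).astype(float)
    d=np.c_[(uv[:,0]-K[0,2])/K[0,0],-(uv[:,1]-K[1,2])/K[1,1],-np.ones(len(uv))]
    return W[:3,3],d@W[:3,:3].T
def dep(p,uv,W=None):
    uv=np.atleast_2d(uv);o,d=rays(p,uv,W);z=p["depth"][uv[:,1],uv[:,0]]
    return (o+d*z[:,None])[z>0]
def plane(p,uv,z,W=None):
    o,d=rays(p,uv,W);return o+d*((z-o[2])/d[:,2])[:,None]
def cmask(p,c,s=110,v=50):
    h=cv2.cvtColor(p["frame"],cv2.COLOR_RGB2HSV).astype(int);lo,hi=COL[c]
    H=(h[...,0]+90)%180-90 if lo<0 else h[...,0]
    return (H>=lo)&(H<=hi)&(h[...,1]>s)&(h[...,2]>v)
def circ(P):
    A=np.c_[P[:,:2],np.ones(len(P))];s=np.linalg.lstsq(A,(P[:,:2]**2).sum(1),rcond=None)[0]
    c=s[:2]/2;return c,np.sqrt(s[2]+c@c)
def pix(m): return np.argwhere(m)[:,::-1]
E
python3 - <<'E'
from h import *
box={"top":{"green":(396,197),"blue":(309,194),"yellow":(346,190),"red":(257,195)},
"side":{"green":(365,245),"blue":(316,195),"yellow":(340,213),"red":(289,172)}}
for n in ("top","side"):
    p=arm.camera(n);yy,xx=np.mgrid[:400,:640]
    for c,(u,v) in box[n].items():
        m=cmask(p,c)&(abs(xx-u)<22)&(abs(yy-v)<(20 if n=="top" else 38))
        P=dep(p,pix(m));hi=P[P[:,2]>.105];lo=P[(P[:,2]<.05)&(P[:,2]>.01)]
        top=lo[lo[:,2]>np.percentile(lo[:,2],75)]
        mm=(lo[:,:2].min(0)+lo[:,:2].max(0))/2
        print(n,c,"sleeve",len(hi),np.round(np.median(hi,0),3) if len(hi) else 0,"zmax",np.round(P[:,2].max(),3),"dish mid",np.round(mm,3),np.round(np.ptp(lo[:,:2],0),3),"z",np.round(np.percentile(lo[:,2],[5,95]),3))
    if n=="top":
        pl=pix((xx>280)&(xx<380)&(yy>205)&(yy<220));print("plank z",np.median(dep(p,pl)[:,2]))
        tk={"green":(221,125),"yellow":(289,115),"blue":(356,112),"red":(425,123)}
        for c,(u,v) in tk.items():
            m=cmask(p,c,60 ,40)&(abs(xx-u)<38)&(abs(yy-v)<44)
            m=cv2.morphologyEx(m.astype(np.uint8),cv2.MORPH_OPEN,np.ones((5,5)))
            P=dep(p,pix(m>0));Q=plane(p,pix(m>0),.026)
            r=cv2.minAreaRect((Q[:,:2]*1000).astype(np.float32))
            b=(abs(xx-u)<30)&(abs(yy-v+15)<25)&(p["frame"].max(2)<45)
            B=dep(p,pix(b));B=B[B[:,2]>.06]
            print(c,"mat",m.sum(),"z",np.round(np.percentile(P[:,2],[10,50,90]),3),"rect mm",np.round(r[0]),np.round(r[1]),round(r[2],1),"sponge",len(B),np.round(np.median(B,0),3) if len(B) else 0)
    for c in box[n]:
        print(c,[(np.round(d["centre"]).tolist(),round(d["conf"],2)) for d in arm.spot_in(p,"dish_"+c)])
    s=p["frame"][60:215,180:460,::-1] if n=="top" else p["frame"][120:280,240:480,::-1]
    cv2.imwrite(f"pics/{n}crop.png",cv2.resize(s,None,fx=2.8,fy=2.8,interpolation=cv2.INTER_CUBIC))
E
```

```text
top green sleeve 33 [ 0.426 -0.182  0.159] zmax 0.162 dish mid [ 0.429 -0.188] [0.06  0.061] z [0.022 0.033]
top blue sleeve 28 [0.439 0.047 0.159] zmax 0.162 dish mid [0.441 0.045] [0.059 0.059] z [0.022 0.033]
top yellow sleeve 31 [ 0.444 -0.056  0.159] zmax 0.163 dish mid [ 0.447 -0.058] [0.061 0.062] z [0.021 0.034]
top red sleeve 40 [0.44  0.184 0.154] zmax 0.163 dish mid [0.442 0.187] [0.063 0.063] z [0.02  0.034]
plank z 0.020424097220326343
green mat 2113 z [0.027 0.032 0.107] rect mm [625. 269.] [155. 123.] 4.8 sponge 166 [0.659 0.269 0.076]
yellow mat 1934 z [0.028 0.031 0.089] rect mm [643.  96.] [135. 153.] 88.5 sponge 166 [0.676 0.087 0.076]
blue mat 1955 z [0.028 0.031 0.091] rect mm [647. -89.] [127. 155.] 82.6 sponge 166 [ 0.68  -0.089  0.077]
red mat 1520 z [0.028 0.032 0.075] rect mm [ 611. -288.] [154. 130.] 6.1 sponge 157 [ 0.642 -0.252  0.076]
green [([432.0, 262.0], 0.81), ([480.0, 259.0], 0.72), ([395.0, 197.0], 0.57)]
blue [([305.0, 194.0], 0.57)]
yellow [([346.0, 190.0], 0.6)]
red [([255.0, 195.0], 0.96), ([184.0, 261.0], 0.89), ([228.0, 279.0], 0.57), ([424.0, 124.0], 0.4)]
side green sleeve 75 [ 0.424 -0.189  0.146] zmax 0.162 dish mid [ 0.473 -0.123] [0.157 0.185] z [0.023 0.033]
side blue sleeve 62 [0.438 0.043 0.144] zmax 0.161 dish mid [0.44  0.046] [0.062 0.063] z [0.023 0.032]
side yellow sleeve 74 [ 0.442 -0.061  0.143] zmax 0.161 dish mid [ 0.502 -0.001] [0.175 0.309] z [0.021 0.032]
side red sleeve 47 [0.438 0.182 0.14 ] zmax 0.163 dish mid [0.446 0.185] [0.071 0.067] z [0.022 0.033]
green [([364.0, 255.0], 0.9), ([364.0, 357.0], 0.84), ([323.0, 320.0], 0.77)]
blue [([340.0, 225.0], 0.69), ([316.0, 201.0], 0.61)]
yellow []
red [([202.0, 194.0], 0.65), ([289.0, 180.0], 0.63), ([205.0, 174.0], 0.54)]
```

View pics/topcrop.png

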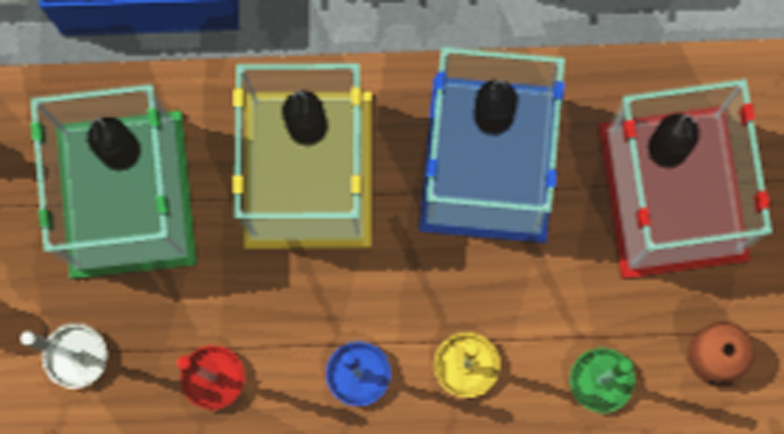

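```bash
cat > t.py <<'E'
from h import *
def run(n,W=None,p=None):
    p=p or arm.camera(n);P=dep(p,pix(p["depth"]>0),W)
    for c,(x,y) in {"green":(.625,.269),"yellow":(.643,.091),"blue":(.647,-.089),"red":(.611,-.267)}.items():
        R=P[(abs(P[:,2]-.1155)<.006)&(abs(P[:,0]-x)<.1)&(abs(P[:,1]-y)<.085)]
        if len(R)<30: print(n,c,len(R)); continue
        r=cv2.minAreaRect((R[:,:2]*1000).astype(np.float32))
        w,h=r[1];a=r[2] if w>h else r[2]-90
        e=np.array([np.cos(np.radians(a)),np.sin(np.radians(a))])
        print(n,c,len(R),"centre",np.round(r[0],1),"size",np.round((max(w,h),min(w,h)),1),"yaw",round(np.radians(a),3),"z",np.round(np.median(R[:,2]),4),"target(-22)",np.round(np.array(r[0])-22*e,1),"sponge",np.round(np.array(r[0])+42*e,1))
if __name__=="__main__":
    run("top");run("side")
E
python3 t.py
```

```text
top green 533 centre [624.9 269.7] size [142.  114.2] yaw 0.073 z 0.1161 target(-22) [603.  268.1] sponge [666.8 272.8]
top yellow 520 centre [642.8  91.7] size [141.8 113.7] yaw -0.028 z 0.1164 target(-22) [620.8  92.4] sponge [684.8  90.6]
top blue 476 centre [647.1 -85.3] size [141.9 113.6] yaw -0.126 z 0.1166 target(-22) [625.3 -82.6] sponge [688.7 -90.6]
top red 546 centre [ 608.7 -261.7] size [141.3 114.2] yaw 0.11 z 0.1164 target(-22) [ 586.9 -264.1] sponge [ 650.5 -257. ]
side green 337 centre [624.2 269.7] size [145.6 121. ] yaw 0.078 z 0.1144 target(-22) [602.3 268. ] sponge [666.1 273. ]
side yellow 397 centre [641.1  89.8] size [145.4 119. ] yaw -0.032 z 0.1146 target(-22) [619.1  90.5] sponge [683.1  88.4]
side blue 496 centre [646.2 -86.7] size [143.8 119.8] yaw -0.126 z 0.1147 target(-22) [624.4 -84. ] sponge [687.9 -92. ]
side red 621 centre [ 607.6 -263.3] size [146.5 115.7] yaw 0.109 z 0.1151 target(-22) [ 585.8 -265.7] sponge [ 649.4 -258.7]
```

Rim depth gives each tank's pose, and the top and side views agree within 2 mm. The rims are at z ≈ 0.116 and measure about 142 × 114 mm, as expected. First I turn the tool square to the world, then approach the green dish along an arc.

```bash
python3 -m jog '[{"dp":[0,0,0],"twist":[0,0,-0.13]},{"dp":[0,0,0],"twist":[0,0,-0.13]},{"dp":[0,0,0],"twist":[0,0,-0.13]},{"dp":[-0.03,-0.03,0],"twist":[0,0,0]},{"dp":[-0.03,-0.03,0],"twist":[0,0,0]},{"dp":[-0.03,-0.03,0],"twist":[0,0,0]},{"dp":[-0.03,-0.03,0],"twist":[0,0,0]},{"dp":[-0.03,-0.03,0],"twist":[0,0,0]},{"dp":[-0.03,-0.03,0],"twist":[0,0,0]},{"dp":[-0.03,-0.03,0],"twist":[0,0,0]},{"dp":[-0.03,-0.03,0],"twist":[0,0,0]}]' -1
```

```text
time_s: 2.85
eef_pos: [0.4977, 0.3831, 0.2479]
tcp_rot: [-0.0, 1.0, 0.0, 0.0]
wrist_force: [1.0, -0.0, -0.3]
gripper_width: 0.0878
grip_force: 0.0
```

```bash
python3 -m jog '[{"dp":[0,-0.045,0],"twist":[0,0,0]},{"dp":[0,-0.045,0],"twist":[0,0,0]},{"dp":[0,-0.045,0],"twist":[0,0,0]},{"dp":[0,-0.045,0],"twist":[0,0,0]},{"dp":[0,-0.045,0],"twist":[0,0,0]},{"dp":[0,-0.045,0],"twist":[0,0,0]},{"dp":[0,-0.045,0],"twist":[0,0,0]},{"dp":[0,-0.045,0],"twist":[0,0,0]},{"dp":[0,-0.045,0],"twist":[0,0,0]},{"dp":[0,-0.045,0],"twist":[0,0,0]}]' && python3 -m jog '[{"dp":[0.024,-0.04,0],"twist":[0,0,0]},{"dp":[0.024,-0.04,0],"twist":[0,0,0]},{"dp":[0.023,-0.04,0],"twist":[0,0,0]},{"dp":[0,0,0],"twist":[0,0,0]}]'
python3 - <<'E'
from h import *
from scipy.spatial.transform import Rotation as R
def wristW(p,o):
    T=np.eye(4);T[:3,:3]=R.from_quat(o["tcp_rot"]).as_matrix();T[:3,3]=o["eef_pos"];return T@p["T_tool_cam"]
o=arm.get_obs();p=arm.camera("wrist");W=wristW(p,o)
cv2.imwrite("pics/w1.png",p["frame"][:,:,::-1])
P=dep(p,pix(cmask(p,"green")),W)
P=P[np.linalg.norm(P[:,:2]-[.427,-.187],axis=1)<.06]
s=P[P[:,2]>.115];lo=P[P[:,2]<.045]
print(o["eef_pos"],len(s),np.round(np.median(s,0),4),np.round(s.min(0),4),np.round(s.max(0),4),(lo.min(0)+lo.max(0))/2,np.ptp(lo,axis=0))
print([(d["centre"],d["conf"]) for d in arm.spot_in(p,"dish_green")])
E
```

```text
time_s: 3.85
eef_pos: [0.4964, -0.0674, 0.248]
tcp_rot: [-0.0, 1.0, 0.0, 0.0]
wrist_force: [0.6, 0.4, 0.2]
gripper_width: 0.088
grip_force: 0.0
time_s: 4.25
eef_pos: [0.4222, -0.191, 0.248]
tcp_rot: [0.005, 1.0, -0.001, -0.0]
wrist_force: [0.1, 0.0, 1.5]
gripper_width: 0.0881
grip_force: 0.0
[ 0.42218842 -0.19098832  0.24797102] 328 [ 0.4228 -0.1839  0.1602] [ 0.4203 -0.1886  0.1236] [ 0.4314 -0.178   0.163 ] [ 0.42653629 -0.18372493  0.02965278] [0.05840234 0.05934212 0.01223681]
[([329.0, 184.2], 0.93), ([224.0, 16.1], 0.92), ([101.6, 16.7], 0.57)]
```

View pics/w1.png

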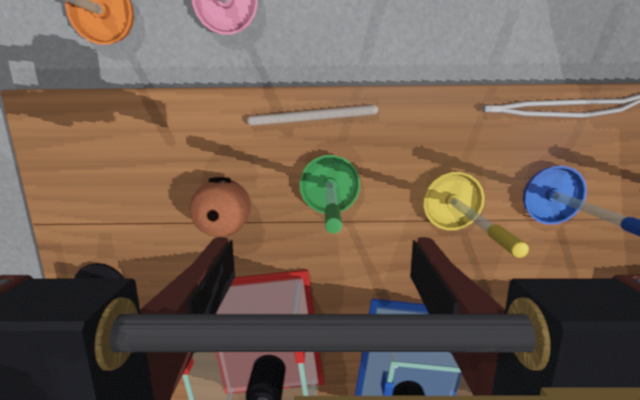

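The wrist view shows the green sleeve at (334,222), between the open fingers. The hide at (220,208) is well below fingertip height, and the choice of the plank's green dish is confirmed. Now I centre, go down and close.

```bash
python3 -m jog '[{"dp":[-0.004,0.007,0.02],"twist":[0,0,0]},{"dp":[0,0,0.03],"twist":[0,0,0]},{"dp":[0,0,0.03],"twist":[0,0,0]},{"dp":[0,0,0.02],"twist":[0,0,0]},{"dp":[0,0,0],"twist":[0,0,0]}]' && python3 -m jog '[{"dp":[0,0,0],"twist":[0,0,0]},{"dp":[0,0,0],"twist":[0,0,0]},{"dp":[0,0,0],"twist":[0,0,0]},{"dp":[0,0,0],"twist":[0,0,0]},{"dp":[0,0,0],"twist":[0,0,0]},{"dp":[0,0,0],"twist":[0,0,0]},{"dp":[0,0,0],"twist":[0,0,0]},{"dp":[0,0,0],"twist":[0,0,0]}]' 1
```

```text
time_s: 4.85
eef_pos: [0.4289, -0.1764, 0.1454]
tcp_rot: [-0.002, 1.0, 0.001, -0.002]
wrist_force: [-0.3, -0.1, 0.8]
gripper_width: 0.0878
grip_force: 0.0
time_s: 5.65
eef_pos: [0.4296, -0.1786, 0.1477]
tcp_rot: [-0.0, 1.0, 0.0, -0.0]
wrist_force: [1.2, -0.4, 0.2]
gripper_width: 0.0276
grip_force: 0.0
```

```bash
python3 -m jog '[{"dp":[0.003,-0.005,0],"twist":[0,0,0]},{"dp":[0,0,0],"twist":[0,0,0]},{"dp":[0,0,0],"twist":[0,0,0]},{"dp":[0,0,0],"twist":[0,0,0]},{"dp":[0,0,0],"twist":[0,0,0]},{"dp":[0,0,-0.01],"twist":[0,0,0]},{"dp":[0,0,-0.03],"twist":[0,0,0]},{"dp":[0,0,-0.03],"twist":[0,0,0]},{"dp":[0,0,-0.03],"twist":[0,0,0]},{"dp":[0,0,-0.03],"twist":[0,0,0]},{"dp":[0,0,-0.03],"twist":[0,0,0]},{"dp":[0,0,-0.015],"twist":[0,0,0]}]'
```

```text
time_s: 6.85
eef_pos: [0.4273, -0.1839, 0.3259]
tcp_rot: [0.0, 1.0, -0.0, 0.002]
wrist_force: [0.5, -0.7, -1.4]
gripper_width: 0.0114
grip_force: 30.0
```

```bash
python3 -m jog '[{"dp":[-0.007,0.018,0],"twist":[0,0,0]},{"dp":[-0.015,0.038,0],"twist":[0,0,0]},{"dp":[-0.015,0.038,0],"twist":[0,0,0]},{"dp":[-0.015,0.038,0],"twist":[0,0,0]},{"dp":[-0.015,0.038,0],"twist":[0,0,0]},{"dp":[-0.015,0.038,0],"twist":[0,0,0]},{"dp":[-0.015,0.038,0],"twist":[0,0,0]},{"dp":[-0.015,0.038,0],"twist":[0,0,0]},{"dp":[-0.015,0.038,0],"twist":[0,0,0]},{"dp":[-0.015,0.038,0],"twist":[0,0,0]},{"dp":[-0.015,0.038,0],"twist":[0,0,0]},{"dp":[-0.015,0.038,0],"twist":[0,0,0]}]' && python3 -m jog '[{"dp":[-0.004,0.015,0],"twist":[0,0,0]},{"dp":[0,0,0],"twist":[0,0,0]},{"dp":[0,0,0],"twist":[0,0,0]}]'
cat > chk.py <<'E'
from h import *
import sys
from scipy.spatial.transform import Rotation as R
c=sys.argv[1];o=arm.get_obs();e=o["eef_pos"]
print("tcp",np.round(e,4),"q",np.round(o["q"],2))
def rep(n,P):
    P=P[np.linalg.norm(P[:,:2]-e[:2],axis=1)<.05];P=P[P[:,2]<e[2]-.02];b=P[P[:,2]<e[2]-.095]
    for t,Q in (("all",P),):
        if len(Q): print(n,len(Q),"z",np.round(np.percentile(Q[:,2],[1,99]),4))
    if len(b): print("  bowl",len(b),"xyz min",np.round(np.percentile(b,1,axis=0),4),"max",np.round(np.percentile(b,99,axis=0),4))
for n in sys.argv[2:]:
    p=arm.camera(n);W=None
    if n=="wrist":
        T=np.eye(4);T[:3,:3]=R.from_quat(o["tcp_rot"]).as_matrix();T[:3,3]=e;W=T@p["T_tool_cam"]
    rep(n,dep(p,pix(cmask(p,c)),W))
    cv2.imwrite(f"pics/{c}_{n}_{o['time_s']:.1f}.png",p["frame"][:,:,::-1])
E
python3 chk.py green side wrist
```

```text
time_s: 8.05
eef_pos: [0.5988, 0.254, 0.3233]
tcp_rot: [-0.0, 1.0, -0.0, 0.0]
wrist_force: [-0.1, -0.0, -0.4]
gripper_width: 0.0114
grip_force: 30.0
time_s: 8.35
eef_pos: [0.6024, 0.2659, 0.3228]
tcp_rot: [0.0, 1.0, -0.001, -0.0]
wrist_force: [0.3, -0.5, -0.1]
gripper_width: 0.0116
grip_force: 30.0
tcp [0.6024 0.2659 0.3228] q [-0.55  0.4   0.05  1.51 -0.02  1.24  1.08]
side 163 z [0.0249 0.2081]
  bowl 163 xyz min [0.5547 0.2331 0.0249] max [0.6321 0.2945 0.2081]
wrist 4371 z [0.1198 0.2107]
  bowl 4329 xyz min [0.5742 0.2204 0.1197] max [0.6286 0.2945 0.2096]
```

```bash
ls pics; cp pics/green_wrist_8.*.png pics/gw.png
```

```text
green_side_8.3.png
green_wrist_8.3.png
side0.png
sidecrop.png
top0.png
topcrop.png
w1.png
wrist0.png
```

View pics/gw.png

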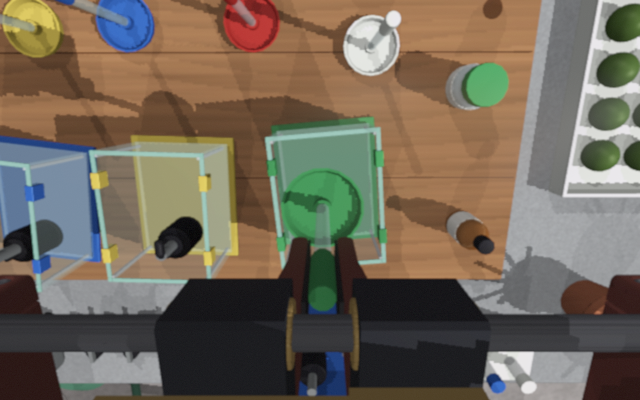

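The green dish hangs upright over the bare floor of the green tank (bowl at (320,205), tank from 268 to 385). I lower it.

```bash
python3 -m jog '[{"dp":[0,0.001,0.02],"twist":[0,0,0]},{"dp":[0,0,0.03],"twist":[0,0,0]},{"dp":[0,0,0.03],"twist":[0,0,0]},{"dp":[0,0,0.03],"twist":[0,0,0]},{"dp":[0,0,0.025],"twist":[0,0,0]},{"dp":[0,0,0.015],"twist":[0,0,0]},{"dp":[0,0,0.007],"twist":[0,0,0]},{"dp":[0,0,0],"twist":[0,0,0]},{"dp":[0,0,0],"twist":[0,0,0]}]' && python3 -m jog '[{"dp":[0,0,0.003],"twist":[0,0,0]},{"dp":[0,0,0.002],"twist":[0,0,0]},{"dp":[0,0,0],"twist":[0,0,0]}]' && python3 -m jog '[{"dp":[0,0,0.002],"twist":[0,0,0]},{"dp":[0,0,0],"twist":[0,0,0]}]'; python3 chk.py green side
```

```text
time_s: 9.35
eef_pos: [0.6033, 0.2685, 0.167]
tcp_rot: [0.0, 1.0, 0.0, 0.001]
wrist_force: [0.2, -0.5, -0.4]
gripper_width: 0.0112
grip_force: 30.0
time_s: 9.65
eef_pos: [0.6026, 0.2685, 0.1607]
tcp_rot: [-0.0, 1.0, 0.0, 0.0]
wrist_force: [0.0, 0.2, -0.9]
gripper_width: 0.0111
grip_force: 30.0
time_s: 9.85
eef_pos: [0.6024, 0.2684, 0.1584]
tcp_rot: [-0.0, 1.0, -0.0, -0.0]
wrist_force: [0.4, 0.3, -1.7]
gripper_width: 0.0115
grip_force: 30.0
tcp [0.6024 0.2684 0.1584] q [-0.54  0.54  0.04  1.68 -0.02  0.93  1.08]
side 5 z [0.0229 0.1081]
  bowl 4 xyz min [0.5536 0.2473 0.0228] max [0.5579 0.2754 0.0257]
```

```bash
for i in 1 2 3; do python3 -m jog '[{"dp":[0,0,0.001],"twist":[0,0,0]},{"dp":[0,0,0],"twist":[0,0,0]}]' | grep -E "eef|wrist"; done
```

```text
eef_pos: [0.6026, 0.2685, 0.1577]
wrist_force: [-0.7, -0.6, -0.2]
eef_pos: [0.6029, 0.2686, 0.1577]
wrist_force: [-2.4, -0.8, 5.2]
eef_pos: [0.6031, 0.2687, 0.1577]
wrist_force: [-1.9, -2.9, 11.0]
```

```bash
python3 -m jog '[{"dp":[0,0,-0.002],"twist":[0,0,0]},{"dp":[0,0,0],"twist":[0,0,0]}]' && python3 -m jog '[{"dp":[0,0,0],"twist":[0,0,0]},{"dp":[0,0,0],"twist":[0,0,0]},{"dp":[0,0,0],"twist":[0,0,0]},{"dp":[0,0,0],"twist":[0,0,0]},{"dp":[0,0,-0.01],"twist":[0,0,0]},{"dp":[0,0,-0.02],"twist":[0,0,0]},{"dp":[0,0,-0.03],"twist":[0,0,0]},{"dp":[0,0,-0.03],"twist":[0,0,0]},{"dp":[0,0,0],"twist":[0,0,0]}]' 0 && python3 chk.py green side wrist; cp pics/green_wrist_1*.png pics/gw2.png
```

```text
time_s: 10.7
eef_pos: [0.6027, 0.2685, 0.1579]
tcp_rot: [-0.0, 1.0, 0.0, 0.0]
wrist_force: [0.2, 0.1, -1.9]
gripper_width: 0.0112
grip_force: 30.0
time_s: 11.6
eef_pos: [0.605, 0.2695, 0.2534]
tcp_rot: [0.0, 1.0, 0.002, 0.004]
wrist_force: [0.9, 0.0, 0.2]
gripper_width: 0.0439
grip_force: 0.0
tcp [0.605  0.2695 0.2534] q [-0.55  0.45  0.05  1.59 -0.02  1.1   1.08]
side 36 z [0.1086 0.1689]
  bowl 22 xyz min [0.582  0.2579 0.1071] max [0.6056 0.3133 0.1571]
wrist 2855 z [0.0372 0.1745]
  bowl 2527 xyz min [0.5762 0.241  0.0371] max [0.6322 0.2977 0.1543]
```

View pics/gw2.png

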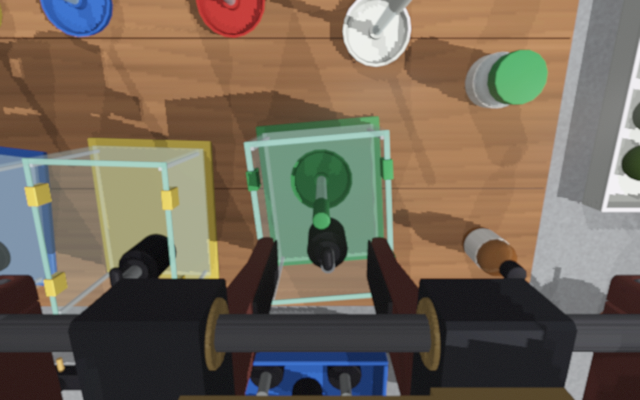

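The green dish stands upright on the bare floor (bowl (321,180)), clear of the filter at (327,243). Blue is next.

```bash
python3 -m jog '[{"dp":[0.01,-0.014,0],"twist":[0,0,0]},{"dp":[0.021,-0.029,0],"twist":[0,0,0]},{"dp":[0.021,-0.029,0],"twist":[0,0,0]},{"dp":[0.021,-0.029,0],"twist":[0,0,0]},{"dp":[0.021,-0.029,0],"twist":[0,0,0]},{"dp":[0.021,-0.029,0],"twist":[0,0,0]},{"dp":[0.021,-0.029,0],"twist":[0,0,0]},{"dp":[0.021,-0.029,0],"twist":[0,0,0]},{"dp":[0.007,-0.006,0],"twist":[0,0,0]},{"dp":[0,0,0],"twist":[0,0,0]},{"dp":[0,0,0],"twist":[0,0,0]}]'
cat > slv.py <<'E'
from h import *
import sys
from scipy.spatial.transform import Rotation as R
c=sys.argv[1];o=arm.get_obs();e=o["eef_pos"];p=arm.camera("wrist")
T=np.eye(4);T[:3,:3]=R.from_quat(o["tcp_rot"]).as_matrix();T[:3,3]=e
P=dep(p,pix(cmask(p,c)),T@p["T_tool_cam"]);P=P[np.linalg.norm(P[:,:2]-e[:2],axis=1)<.06]
s=P[(P[:,2]>.11)&(P[:,2]<.175)];lo=P[P[:,2]<.05]
print(np.round(e,4),"sleeve",len(s),(np.percentile(s,1,axis=0)+np.percentile(s,99,axis=0))/2,"ztop",s[:,2].max(),"bowl",(lo.min(0)+lo.max(0))/2)
E
python3 slv.py blue
```

```text
time_s: 12.8
eef_pos: [0.439, 0.0464, 0.2475]
tcp_rot: [-0.001, 1.0, 0.0, 0.0]
wrist_force: [0.4, 0.4, -0.3]
gripper_width: 0.0437
grip_force: 0.0
[0.439  0.0464 0.2475] sleeve 409 [0.43866811 0.04816749 0.13944959] ztop 0.16309857617777196 bowl [0.43916364 0.04739266 0.03406343]
```

```bash
python3 -m jog '[{"dp":[0,0.001,0.02],"twist":[0,0,0]},{"dp":[0,0,0.03],"twist":[0,0,0]},{"dp":[0,0,0.03],"twist":[0,0,0]},{"dp":[0,0,0.015],"twist":[0,0,0]},{"dp":[0,0,0.005],"twist":[0,0,0]},{"dp":[0,0,0],"twist":[0,0,0]},{"dp":[0,0,0],"twist":[0,0,0]}]' && python3 -m jog '[{"dp":[0,0,0],"twist":[0,0,0]},{"dp":[0,0,0],"twist":[0,0,0]},{"dp":[0,0,0],"twist":[0,0,0]},{"dp":[0,0,0],"twist":[0,0,0]},{"dp":[0,0,0],"twist":[0,0,0]},{"dp":[0,0,0],"twist":[0,0,0]},{"dp":[0,0,0],"twist":[0,0,0]}]' 1
```

```text
time_s: 13.55
eef_pos: [0.4395, 0.047, 0.1482]
tcp_rot: [-0.0, 1.0, 0.0, 0.001]
wrist_force: [0.5, 0.2, -0.3]
gripper_width: 0.0439
grip_force: 0.0
time_s: 14.25
eef_pos: [0.4386, 0.0464, 0.1477]
tcp_rot: [-0.0, 1.0, 0.0, -0.0]
wrist_force: [-0.9, -0.7, 1.3]
gripper_width: 0.0113
grip_force: 30.0
```

```bash
python3 -m jog '[{"dp":[0,0,-0.01],"twist":[0,0,0]},{"dp":[0,0,-0.03],"twist":[0,0,0]},{"dp":[0,0,-0.03],"twist":[0,0,0]},{"dp":[0,0,-0.03],"twist":[0,0,0]},{"dp":[0,0,-0.03],"twist":[0,0,0]},{"dp":[0,0,-0.03],"twist":[0,0,0]},{"dp":[0,0,-0.015],"twist":[0,0,0]},{"dp":[0,0,0],"twist":[0,0,0]}]'
```

```text
time_s: 15.05
eef_pos: [0.4396, 0.0465, 0.3253]
tcp_rot: [-0.0, 1.0, 0.001, 0.002]
wrist_force: [0.1, 0.5, -0.5]
gripper_width: 0.0113
grip_force: 30.0
```

```bash
python3 -m jog '[{"dp":[-0.01,-0.007,0],"twist":[0,0,0]},{"dp":[-0.022,-0.0155,0],"twist":[0,0,0]},{"dp":[-0.022,-0.0155,0],"twist":[0,0,0]},{"dp":[-0.022,-0.0155,0],"twist":[0,0,0]},{"dp":[-0.022,-0.0155,0],"twist":[0,0,0]},{"dp":[-0.022,-0.0155,0],"twist":[0,0,0]},{"dp":[-0.022,-0.0155,0],"twist":[0,0,0]},{"dp":[-0.022,-0.0155,0],"twist":[0,0,0]},{"dp":[-0.016,-0.011,0],"twist":[0,0,0]},{"dp":[-0.006,-0.004,0],"twist":[0,0,0]},{"dp":[0,0,0],"twist":[0,0,0]},{"dp":[0,0,0],"twist":[0,0,0]}]'; python3 chk.py blue wrist; cp pics/blue_wrist_1*.png pics/bw.png
```

```text
time_s: 16.25
eef_pos: [0.6239, -0.0837, 0.3218]
tcp_rot: [-0.0, 1.0, 0.0, -0.001]
wrist_force: [-0.7, -0.6, -0.3]
gripper_width: 0.0116
grip_force: 30.0
tcp [ 0.6239 -0.0837  0.3218] q [-0.15  0.35  0.24  1.59 -0.09  1.21  1.68]
wrist 4680 z [0.0313 0.2996]
  bowl 4554 xyz min [ 0.5946 -0.1313  0.0312] max [ 0.6507 -0.0537  0.2087]
```

View pics/bw.png

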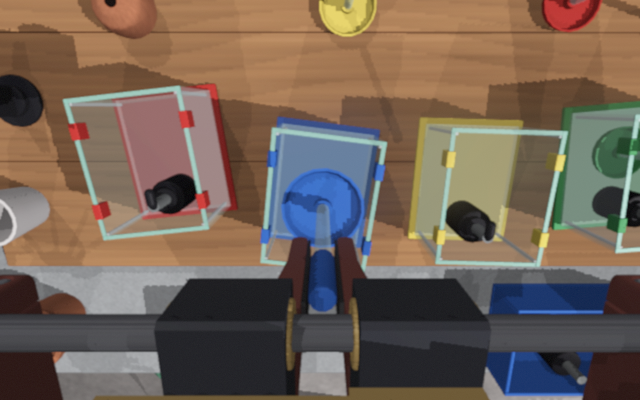

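The blue dish hangs upright over the middle of the blue tank (bowl (322,200), tank from 265 to 385). I lower it.

```bash
python3 -m jog '[{"dp":[0,0,0.02],"twist":[0,0,0]},{"dp":[0,0,0.03],"twist":[0,0,0]},{"dp":[0,0,0.03],"twist":[0,0,0]},{"dp":[0,0,0.03],"twist":[0,0,0]},{"dp":[0,0,0.025],"twist":[0,0,0]},{"dp":[0,0,0.015],"twist":[0,0,0]},{"dp":[0,0,0.007],"twist":[0,0,0]},{"dp":[0,0,0.003],"twist":[0,0,0]},{"dp":[0,0,0.002],"twist":[0,0,0]},{"dp":[0,0,0],"twist":[0,0,0]}]' && for i in 1 2; do python3 -m jog '[{"dp":[0,0,0.0015],"twist":[0,0,0]},{"dp":[0,0,0],"twist":[0,0,0]}]' | grep -E "eef|wrist"; done
```

```text
time_s: 17.3
eef_pos: [0.6252, -0.0841, 0.1615]
tcp_rot: [-0.0, 1.0, -0.0, 0.001]
wrist_force: [0.2, 0.1, -0.7]
gripper_width: 0.0114
grip_force: 30.0
eef_pos: [0.6249, -0.0841, 0.1596]
wrist_force: [0.6, -0.4, -1.1]
eef_pos: [0.6248, -0.084, 0.1578]
wrist_force: [-0.4, 0.8, -0.5]
```

```bash
for i in 1 2; do python3 -m jog '[{"dp":[0,0,0.001],"twist":[0,0,0]},{"dp":[0,0,0],"twist":[0,0,0]}]' | grep -E "eef|wrist"; done
```

```text
eef_pos: [0.6251, -0.084, 0.1578]
wrist_force: [-1.8, 1.1, 6.7]
eef_pos: [0.6254, -0.0841, 0.1578]
wrist_force: [-3.0, 1.1, 12.9]
```

```bash
python3 -m jog '[{"dp":[0,0,-0.002],"twist":[0,0,0]},{"dp":[0,0,0],"twist":[0,0,0]}]' && python3 -m jog '[{"dp":[0,0,0],"twist":[0,0,0]},{"dp":[0,0,0],"twist":[0,0,0]},{"dp":[0,0,0],"twist":[0,0,0]},{"dp":[0,0,0],"twist":[0,0,0]},{"dp":[0,0,-0.01],"twist":[0,0,0]},{"dp":[0,0,-0.02],"twist":[0,0,0]},{"dp":[0,0,-0.03],"twist":[0,0,0]},{"dp":[0,0,-0.03],"twist":[0,0,0]},{"dp":[0,0,0],"twist":[0,0,0]}]' 0 && python3 slv.py blue; python3 -m jog '[{"dp":[0.015,0.002,0],"twist":[0,0,0]},{"dp":[0.03,0.005,0],"twist":[0,0,0]},{"dp":[0.03,0.005,0],"twist":[0,0,0]},{"dp":[0.03,0.005,0],"twist":[0,0,0]},{"dp":[0.03,0.005,0],"twist":[0,0,0]},{"dp":[0.03,0.005,0],"twist":[0,0,0]},{"dp":[0.012,0.001,0],"twist":[0,0,0]},{"dp":[0.003,0,0],"twist":[0,0,0]},{"dp":[0,0,0],"twist":[0,0,0]},{"dp":[0,0,0],"twist":[0,0,0]}]' && python3 slv.py yellow
```

```text
time_s: 18.3
eef_pos: [0.6247, -0.0841, 0.1579]
tcp_rot: [-0.0, 1.0, -0.0, 0.0]
wrist_force: [-0.1, 0.3, -0.6]
gripper_width: 0.0113
grip_force: 30.0
time_s: 19.2
eef_pos: [0.6271, -0.0846, 0.253]
tcp_rot: [0.0, 1.0, -0.0, 0.004]
wrist_force: [0.3, 0.3, 0.5]
gripper_width: 0.0438
grip_force: 0.0
[ 0.6271 -0.0846  0.253 ] sleeve 858 [ 0.61130785 -0.0810065   0.14152875] ztop 0.17252512563373132 bowl [ 0.62191718 -0.08174206  0.0366503 ]
time_s: 20.25
eef_pos: [0.4458, -0.0562, 0.2477]
tcp_rot: [-0.0, 1.0, -0.0, 0.0]
wrist_force: [0.0, -0.6, -0.0]
gripper_width: 0.0442
grip_force: 0.0
[ 0.4458 -0.0562  0.2477] sleeve 433 [ 0.44432012 -0.05563907  0.14321306] ztop 0.16252864465800543 bowl [ 0.45700727 -0.05645345  0.03000202]
```

```bash
python3 -m jog '[{"dp":[0.001,0.001,0.02],"twist":[0,0,0]},{"dp":[0,0,0.03],"twist":[0,0,0]},{"dp":[0,0,0.03],"twist":[0,0,0]},{"dp":[0,0,0.015],"twist":[0,0,0]},{"dp":[0,0,0.005],"twist":[0,0,0]},{"dp":[0,0,0],"twist":[0,0,0]},{"dp":[0,0,0],"twist":[0,0,0]}]' && python3 -m jog '[{"dp":[0,0,0],"twist":[0,0,0]},{"dp":[0,0,0],"twist":[0,0,0]},{"dp":[0,0,0],"twist":[0,0,0]},{"dp":[0,0,0],"twist":[0,0,0]},{"dp":[0,0,0],"twist":[0,0,0]},{"dp":[0,0,0],"twist":[0,0,0]},{"dp":[0,0,0],"twist":[0,0,0]}]' 1
```

```text
time_s: 21.0
eef_pos: [0.4445, -0.0552, 0.1483]
tcp_rot: [-0.0, 1.0, -0.0, 0.001]
wrist_force: [0.3, 0.4, -0.3]
gripper_width: 0.044
grip_force: 0.0
time_s: 21.7
eef_pos: [0.4436, -0.0551, 0.1477]
tcp_rot: [-0.0, 1.0, 0.0, -0.0]
wrist_force: [-0.8, -0.1, 0.6]
gripper_width: 0.0113
grip_force: 30.0
```

```bash
python3 -m jog '[{"dp":[0,0,-0.01],"twist":[0,0,0]},{"dp":[0,0,-0.03],"twist":[0,0,0]},{"dp":[0,0,-0.03],"twist":[0,0,0]},{"dp":[0,0,-0.03],"twist":[0,0,0]},{"dp":[0,0,-0.03],"twist":[0,0,0]},{"dp":[0,0,-0.03],"twist":[0,0,0]},{"dp":[0,0,-0.015],"twist":[0,0,0]},{"dp":[0,0,0],"twist":[0,0,0]}]'
```

```text
time_s: 22.5
eef_pos: [0.4447, -0.0552, 0.3253]
tcp_rot: [0.0, 1.0, 0.0, 0.002]
wrist_force: [0.9, -0.0, -0.0]
gripper_width: 0.0115
grip_force: 30.0
```

```bash
python3 -m jog '[{"dp":[-0.01,0.008,0],"twist":[0,0,0]},{"dp":[-0.0215,0.018,0],"twist":[0,0,0]},{"dp":[-0.0215,0.018,0],"twist":[0,0,0]},{"dp":[-0.0215,0.018,0],"twist":[0,0,0]},{"dp":[-0.0215,0.018,0],"twist":[0,0,0]},{"dp":[-0.0215,0.018,0],"twist":[0,0,0]},{"dp":[-0.0215,0.018,0],"twist":[0,0,0]},{"dp":[-0.0215,0.018,0],"twist":[0,0,0]},{"dp":[-0.011,0.009,0],"twist":[0,0,0]},{"dp":[-0.0045,0.0035,0],"twist":[0,0,0]},{"dp":[0,0,0],"twist":[0,0,0]},{"dp":[0,0,0],"twist":[0,0,0]}]'; python3 chk.py yellow wrist; cp pics/yellow_wrist_*.png pics/yw.png
```

```text
time_s: 23.7
eef_pos: [0.619, 0.0903, 0.3224]
tcp_rot: [0.001, 1.0, -0.0, -0.0]
wrist_force: [0.1, 0.1, 0.0]
gripper_width: 0.0117
grip_force: 30.0
tcp [0.619  0.0903 0.3224] q [-0.36  0.34  0.15  1.6  -0.05  1.21  1.37]
wrist 4554 z [0.0307 0.3003]
  bowl 4464 xyz min [0.5897 0.0453 0.0304] max [0.6466 0.1195 0.2092]
```

View pics/yw.png

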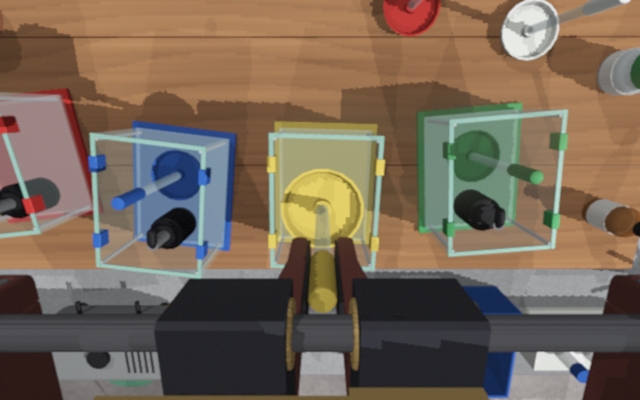

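The yellow dish (321,205) hangs upright over the yellow tank. The blue (177,173) and green (475,155) dishes stand upright in theirs. I lower yellow.

```bash
python3 -m jog '[{"dp":[0,0,0.02],"twist":[0,0,0]},{"dp":[0,0,0.03],"twist":[0,0,0]},{"dp":[0,0,0.03],"twist":[0,0,0]},{"dp":[0,0,0.03],"twist":[0,0,0]},{"dp":[0,0,0.025],"twist":[0,0,0]},{"dp":[0,0,0.015],"twist":[0,0,0]},{"dp":[0,0,0.007],"twist":[0,0,0]},{"dp":[0,0,0.003],"twist":[0,0,0]},{"dp":[0,0,0.002],"twist":[0,0,0]},{"dp":[0,0,0],"twist":[0,0,0]}]' && for i in 1 2; do python3 -m jog '[{"dp":[0,0,0.0015],"twist":[0,0,0]},{"dp":[0,0,0],"twist":[0,0,0]}]' | grep -E "eef|wrist"; done;  for i in 1 2; do python3 -m jog '[{"dp":[0,0,0.001],"twist":[0,0,0]},{"dp":[0,0,0],"twist":[0,0,0]}]' | grep -E "eef|wrist"; done
```

```text
time_s: 24.75
eef_pos: [0.6201, 0.0915, 0.1615]
tcp_rot: [-0.0, 1.0, 0.0, 0.001]
wrist_force: [0.4, 0.2, -1.5]
gripper_width: 0.0115
grip_force: 30.0
eef_pos: [0.6198, 0.0915, 0.1596]
wrist_force: [-0.7, -0.2, -0.6]
eef_pos: [0.6197, 0.0915, 0.1578]
wrist_force: [-0.2, -0.2, -0.3]
eef_pos: [0.62, 0.0914, 0.1577]
wrist_force: [-2.2, 0.5, 6.3]
eef_pos: [0.6203, 0.0915, 0.1577]
wrist_force: [-4.4, -0.6, 11.5]
```

```bash
python3 -m jog '[{"dp":[0,0,-0.002],"twist":[0,0,0]},{"dp":[0,0,0],"twist":[0,0,0]}]' && python3 -m jog '[{"dp":[0,0,0],"twist":[0,0,0]},{"dp":[0,0,0],"twist":[0,0,0]},{"dp":[0,0,0],"twist":[0,0,0]},{"dp":[0,0,0],"twist":[0,0,0]},{"dp":[0,0,-0.01],"twist":[0,0,0]},{"dp":[0,0,-0.02],"twist":[0,0,0]},{"dp":[0,0,-0.03],"twist":[0,0,0]},{"dp":[0,0,-0.03],"twist":[0,0,0]},{"dp":[0,0,0],"twist":[0,0,0]}]' 0 && python3 slv.py yellow; python3 -m jog '[{"dp":[0.015,0.008,0],"twist":[0,0,0]},{"dp":[0.03,0.016,0],"twist":[0,0,0]},{"dp":[0.03,0.016,0],"twist":[0,0,0]},{"dp":[0.03,0.016,0],"twist":[0,0,0]},{"dp":[0.03,0.016,0],"twist":[0,0,0]},{"dp":[0.03,0.016,0],"twist":[0,0,0]},{"dp":[0.012,0.005,0],"twist":[0,0,0]},{"dp":[0.003,0,0],"twist":[0,0,0]},{"dp":[0,0,0],"twist":[0,0,0]},{"dp":[0,0,0],"twist":[0,0,0]}]' && python3 slv.py red
```

```text
time_s: 25.75
eef_pos: [0.6197, 0.0915, 0.1578]
tcp_rot: [-0.0, 1.0, 0.0, 0.0]
wrist_force: [0.9, 0.0, -1.4]
gripper_width: 0.0116
grip_force: 30.0
time_s: 26.65
eef_pos: [0.6222, 0.0917, 0.2531]
tcp_rot: [0.0, 1.0, 0.001, 0.004]
wrist_force: [-0.1, -0.0, -0.5]
gripper_width: 0.0441
grip_force: 0.0
[0.6222 0.0917 0.2531] sleeve 846 [0.6091237  0.09332657 0.1415527 ] ztop 0.17295006408934538 bowl [0.61604603 0.09199316 0.03619503]
time_s: 27.7
eef_pos: [0.4408, 0.1835, 0.2476]
tcp_rot: [0.001, 1.0, -0.0, 0.0]
wrist_force: [0.3, -0.0, 0.5]
gripper_width: 0.0437
grip_force: 0.0
[0.4408 0.1835 0.2476] sleeve 430 [0.43955533 0.1877354  0.14306638] ztop 0.1630231523453335 bowl [0.45212238 0.18683378 0.03346368]
```

Sleeve is at (0.4395, 0.187), so I shift y by +3.5 mm, then go down.

```bash
python3 -m jog '[{"dp":[0.001,0.0035,0.02],"twist":[0,0,0]},{"dp":[0,0,0.03],"twist":[0,0,0]},{"dp":[0,0,0.03],"twist":[0,0,0]},{"dp":[0,0,0.015],"twist":[0,0,0]},{"dp":[0,0,0.005],"twist":[0,0,0]},{"dp":[0,0,0],"twist":[0,0,0]},{"dp":[0,0,0],"twist":[0,0,0]}]' && python3 -m jog '[{"dp":[0,0,0],"twist":[0,0,0]},{"dp":[0,0,0],"twist":[0,0,0]},{"dp":[0,0,0],"twist":[0,0,0]},{"dp":[0,0,0],"twist":[0,0,0]},{"dp":[0,0,0],"twist":[0,0,0]},{"dp":[0,0,0],"twist":[0,0,0]},{"dp":[0,0,0],"twist":[0,0,0]}]' 1
```

```text
time_s: 28.45
eef_pos: [0.4395, 0.188, 0.1484]
tcp_rot: [0.0, 1.0, 0.0, 0.001]
wrist_force: [0.1, -0.1, -0.1]
gripper_width: 0.0442
grip_force: 0.0
time_s: 29.15
eef_pos: [0.4386, 0.1879, 0.1477]
tcp_rot: [-0.0, 1.0, 0.0, 0.0]
wrist_force: [-0.1, 0.2, 1.0]
gripper_width: 0.0116
grip_force: 30.0
```

```bash
python3 -m jog '[{"dp":[0,0,-0.01],"twist":[0,0,0]},{"dp":[0,0,-0.03],"twist":[0,0,0]},{"dp":[0,0,-0.03],"twist":[0,0,0]},{"dp":[0,0,-0.03],"twist":[0,0,0]},{"dp":[0,0,-0.03],"twist":[0,0,0]},{"dp":[0,0,-0.03],"twist":[0,0,0]},{"dp":[0,0,-0.015],"twist":[0,0,0]},{"dp":[0,0,0],"twist":[0,0,0]}]'
```

```text
time_s: 29.95
eef_pos: [0.4395, 0.1884, 0.3253]
tcp_rot: [-0.0, 1.0, 0.001, 0.002]
wrist_force: [0.2, 0.3, -1.0]
gripper_width: 0.0114
grip_force: 30.0
```

```bash
python3 -m jog '[{"dp":[-0.006,-0.018,0],"twist":[0,0,0]},{"dp":[-0.0125,-0.038,0],"twist":[0,0,0]},{"dp":[-0.0125,-0.038,0],"twist":[0,0,0]},{"dp":[-0.0125,-0.038,0],"twist":[0,0,0]},{"dp":[-0.0125,-0.038,0],"twist":[0,0,0]},{"dp":[-0.0125,-0.038,0],"twist":[0,0,0]},{"dp":[-0.0125,-0.038,0],"twist":[0,0,0]},{"dp":[-0.0125,-0.038,0],"twist":[0,0,0]},{"dp":[-0.0125,-0.038,0],"twist":[0,0,0]},{"dp":[-0.0125,-0.038,0],"twist":[0,0,0]},{"dp":[-0.0125,-0.038,0],"twist":[0,0,0]},{"dp":[-0.0125,-0.038,0],"twist":[0,0,0]}]' && python3 -m jog '[{"dp":[-0.004,-0.017,0],"twist":[0,0,0]},{"dp":[0,0,0],"twist":[0,0,0]},{"dp":[0,0,0],"twist":[0,0,0]}]'; python3 chk.py red wrist; cp pics/red_wrist_*.png pics/rw.png
```

```text
time_s: 31.15
eef_pos: [0.5819, -0.2493, 0.3212]
tcp_rot: [-0.0, 1.0, 0.0, -0.001]
wrist_force: [0.7, 0.1, -1.2]
gripper_width: 0.0114
grip_force: 30.0
time_s: 31.45
eef_pos: [0.5858, -0.2639, 0.3216]
tcp_rot: [-0.0, 1.0, 0.001, -0.001]
wrist_force: [0.5, 0.3, -1.1]
gripper_width: 0.0116
grip_force: 30.0
tcp [ 0.5858 -0.2639  0.3216] q [ 0.03  0.38  0.41  1.57 -0.16  1.22  2.04]
wrist 4599 z [0.0307 0.3003]
  bowl 4425 xyz min [ 0.5566 -0.2923  0.0304] max [ 0.6138 -0.2341  0.2083]
```

View pics/rw.png

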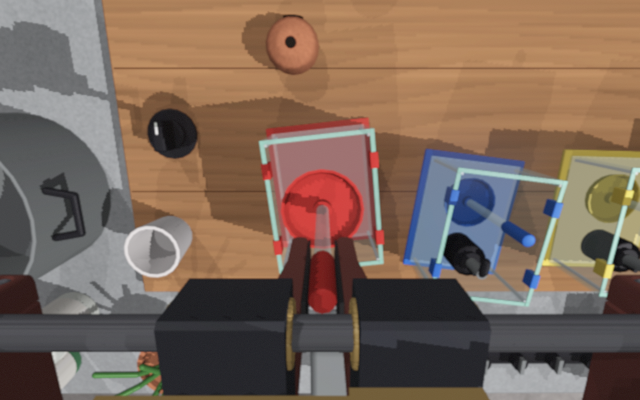

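The red dish (321,205) hangs upright over the red tank's bare floor. The cup at (155,245) and the pot are clear of the gripper body. I lower it.

```bash
python3 -m jog '[{"dp":[0,0,0.02],"twist":[0,0,0]},{"dp":[0,0,0.03],"twist":[0,0,0]},{"dp":[0,0,0.03],"twist":[0,0,0]},{"dp":[0,0,0.03],"twist":[0,0,0]},{"dp":[0,0,0.025],"twist":[0,0,0]},{"dp":[0,0,0.015],"twist":[0,0,0]},{"dp":[0,0,0.007],"twist":[0,0,0]},{"dp":[0,0,0.003],"twist":[0,0,0]},{"dp":[0,0,0.002],"twist":[0,0,0]},{"dp":[0,0,0],"twist":[0,0,0]}]' && for i in 1 2; do python3 -m jog '[{"dp":[0,0,0.0015],"twist":[0,0,0]},{"dp":[0,0,0],"twist":[0,0,0]}]' | grep -E "eef|wrist"; done;  for i in 1 2; do python3 -m jog '[{"dp":[0,0,0.001],"twist":[0,0,0]},{"dp":[0,0,0],"twist":[0,0,0]}]' | grep -E "eef|wrist"; done
```

```text
time_s: 32.5
eef_pos: [0.5867, -0.2652, 0.1615]
tcp_rot: [-0.0, 1.0, -0.0, 0.001]
wrist_force: [0.5, -0.0, -1.0]
gripper_width: 0.0116
grip_force: 30.0
eef_pos: [0.5864, -0.2652, 0.1596]
wrist_force: [-1.0, -0.5, -2.7]
eef_pos: [0.5864, -0.2652, 0.1578]
wrist_force: [0.2, -0.4, -0.0]
eef_pos: [0.5866, -0.2654, 0.1578]
wrist_force: [-2.0, 0.1, 5.8]
eef_pos: [0.5868, -0.2655, 0.1578]
wrist_force: [-4.1, 1.6, 12.7]
```

```bash
python3 -m jog '[{"dp":[0,0,-0.002],"twist":[0,0,0]},{"dp":[0,0,0],"twist":[0,0,0]}]' && python3 -m jog '[{"dp":[0,0,0],"twist":[0,0,0]},{"dp":[0,0,0],"twist":[0,0,0]},{"dp":[0,0,0],"twist":[0,0,0]},{"dp":[0,0,0],"twist":[0,0,0]},{"dp":[0,0,-0.01],"twist":[0,0,0]},{"dp":[0,0,-0.02],"twist":[0,0,0]},{"dp":[0,0,-0.03],"twist":[0,0,0]},{"dp":[0,0,-0.03],"twist":[0,0,0]},{"dp":[0,0,0],"twist":[0,0,0]}]' 0 && python3 slv.py red; python3 -m jog '[{"dp":[0.02,0,-0.02],"twist":[0,0,0]},{"dp":[0.03,0.02,-0.02],"twist":[0,0,0]},{"dp":[0.03,0.02,-0.01],"twist":[0,0,0]},{"dp":[0.02,0.01,0],"twist":[0,0,0]},{"dp":[0,0,0],"twist":[0,0,0]},{"dp":[0,0,0],"twist":[0,0,0]}]'; python3 - <<'E'
from h import *
p=arm.camera("side");cv2.imwrite("pics/end_side.png",cv2.resize(p["frame"][100:320,190:520,::-1],None,fx=2.4,fy=2.4))
q=arm.camera("top");cv2.imwrite("pics/end_top.png",cv2.resize(q["frame"][60:240,140:520,::-1],None,fx=2,fy=2))
E
```

```text
time_s: 33.5
eef_pos: [0.5863, -0.2651, 0.1578]
tcp_rot: [-0.0, 1.0, -0.0, 0.0]
wrist_force: [-0.3, -0.6, 4.2]
gripper_width: 0.0116
grip_force: 30.0
time_s: 34.4
eef_pos: [0.5883, -0.2665, 0.253]
tcp_rot: [0.0, 1.0, -0.001, 0.004]
wrist_force: [0.2, -0.9, 0.9]
gripper_width: 0.0438
grip_force: 0.0
[ 0.5883 -0.2665  0.253 ] sleeve 839 [ 0.5742662  -0.26660753  0.14168495] ztop 0.17295811547010062 bowl [ 0.58375462 -0.26934959  0.03558714]
time_s: 35.05
eef_pos: [0.4863, -0.2149, 0.2974]
tcp_rot: [-0.0, 1.0, 0.0, 0.0]
wrist_force: [-0.2, -0.2, -0.5]
gripper_width: 0.044
grip_force: 0.0
```

View pics/end_side.png

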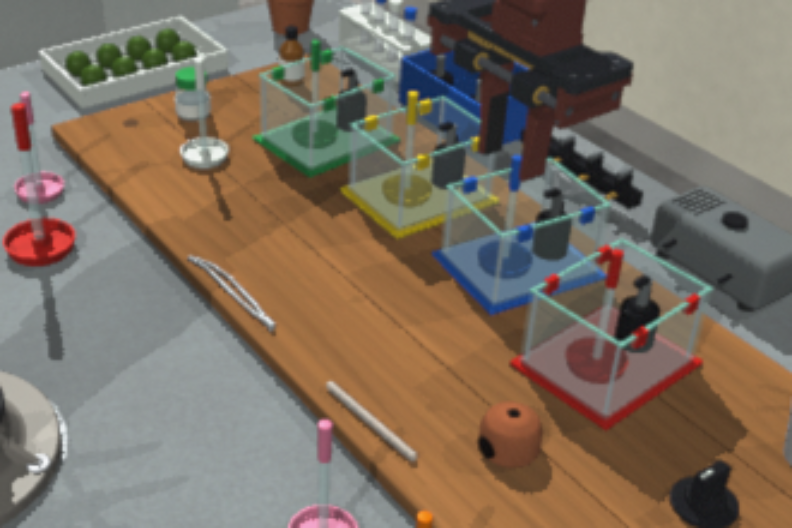

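View pics/end_top.png

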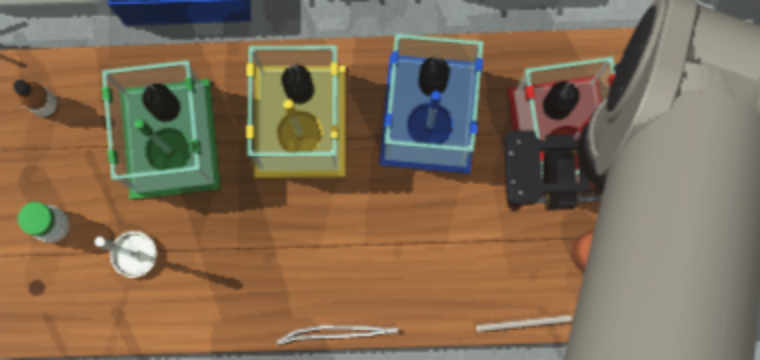

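All four dishes stand upright in their own tanks. In the side crop they are green (315,130), yellow (407,185), blue (505,258) and red (597,355). The white dish (205,152) and hide (510,435) have not moved, and the gripper is clear of everything.

```bash
python3 -c "
from station import arm
print(arm.sign_off())"
```

```text
the job is handed in; nothing more can be done
None
```

The green, blue, yellow and red dishes were placed in that order, each upright on the bare floor of its own tank; the white dish and hide were left where they stood, and the job was handed in after about 35 s of robot time.

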